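# Press down the bench stops round the relief panel

## Task

The carver's tools must clear the stops round the relief panel: with the fingertips, lightly press the three wooden bench stops down until each head sits fully on its collar, the oblong one first, then the square one, and the round one last. Touch no stop before its turn, press gently, and leave the panel and everything else on the bench where it lies; nothing is to be gripped or lifted.

Things in the scene. Friction and masses are not known exactly. Their poses are not given: they have to be found in the camera images.
- stop_oblong_top (a point): Oblong bench stop: a 60 x 24 mm, 9 mm thick, pale wooden head on a 5 mm rubber pad (gives 1 mm per 5 N) on a stem that slides straight down through a steel collar (34 mm across, 4 mm high); friction (3 N) holds the stem at any height. The point is the centre of the flat top face and moves with it: 40 to 48 mm above the bench at the start, 18 mm when fully down; z up, x along the long side.
- stop_oblong (a joint): How far this stop is pushed down (m): 0 raised, 0.030 fully down, head and pad resting on the collar, where the stem stops dead and only the rubber gives. Starts between 0 and 0.008. Top face height above the bench = 0.048 - value, less what the rubber gives while pressed.
- stop_square_top (a point): Square bench stop: a 36 x 36 mm, 9 mm thick, pale wooden head on a 5 mm rubber pad (gives 1 mm per 5 N) on a stem that slides straight down through a steel collar (34 mm across, 4 mm high); friction (3 N) holds the stem at any height. The point is the centre of the flat top face and moves with it: 40 to 48 mm above the bench at the start, 18 mm when fully down; z up.
- stop_square (a joint): How far this stop is pushed down (m): 0 raised, 0.030 fully down, head and pad resting on the collar, where the stem stops dead and only the rubber gives. Starts between 0 and 0.008. Top face height above the bench = 0.048 - value, less what the rubber gives while pressed.
- stop_round_top (a point): Round bench stop: a 38 mm diameter, 9 mm thick, pale wooden head on a 5 mm rubber pad (gives 1 mm per 5 N) on a stem that slides straight down through a steel collar (34 mm across, 4 mm high); friction (3 N) holds the stem at any height. The point is the centre of the flat top face and moves with it: 40 to 48 mm above the bench at the start, 18 mm when fully down; z up.
- stop_round (a joint): How far this stop is pushed down (m): 0 raised, 0.030 fully down, head and pad resting on the collar, where the stem stops dead and only the rubber gives. Starts between 0 and 0.008. Top face height above the bench = 0.048 - value, less what the rubber gives while pressed.
- panel: Limewood relief panel, 150 x 150 mm, 24 mm high with raised border and a carved rosette; lies loose on the bench between the stops, whose centres are 115 to 150 mm from its centre. Origin at the centre of its underside.
- bust: Unfinished wooden bust on a dark block, 252 mm tall, 100 x 110 mm, stands loose. Not part of the work. Origin at its underside.
- model: Plaster model bust, 155 mm tall, 77 x 99 mm, stands loose. Not part of the work. Origin at its underside.
- mallet: Carver's round wooden mallet standing on its head, handle up, 92 mm wide, 235 mm tall. Not part of the work. Origin at its underside.
- jar: Closed jar, 72 mm wide, 90 mm tall. Not part of the work. Origin at its underside.
- offcut: Small hardwood offcut, 60 x 45 x 30 mm, near the panel. Not part of the work. Origin at its underside.
- gouge: Gouge lying flat, wooden handle and steel blade, about 215 mm long, 22 mm high; origin near the ferrule, blade towards its +x. Not part of the work. Origin at its underside.
- pencil: Carpenter's pencil lying flat, 167 mm long, 7.5 mm thick. Not part of the work. Origin at its underside.

How it is judged:
By the outcome, as a careful person would: the job done as asked, in the order asked, and still so for the second after the job is handed in, with the robot touching nothing.
It also fails if it takes over 64 s, if anything falls off the work surface, if the arm or the gripper's body presses on something with over 40 N, if the wrist force passes 120 N, or if a joint passes its speed limit or range.

## Robot

A 6-joint arm with a two-finger parallel gripper is mounted at the origin on the work surface. World frame = base frame: x ahead of the robot, y to its left, z up, the work surface at z = 0. Lengths are in m, angles in rad, forces in N, time in s.
With the tool pointing down it reaches from about 0.35 to 0.875 m from the base axis. Payload 4.2 kg.
Tool frame: the origin (TCP) lies midway between the tips of the shut fingers; the grasp point (between the pads) lies 19 mm behind it; z points along the fingers, y is the line along which they close (so a half turn about z gives the same grasp; the last joint's range is limited). The gripper opens to 87 mm and grips with 3 to 60 N. Pads are 19 mm wide; open, the fingers measure 117 mm over their backs; the gripper's body (75 mm by 190 mm) begins 51 mm behind the grasp point.
Start: joints at [-0.864, 0.385, 0.008, 0, -1.194, -0.259], TCP at [0.271, -0.563, 0.223] pointing down, gripper open.
Joint ranges: [-3.14, 3.14], [-1.21, 2.06], [-1.07, 1.41], [-3.16, 2.05], [-2.99, -0.16], [-3.1, 3.1]. Speed limits (rad/s): [2.79, 2.79, 3.14, 3.14, 3.14, 3.14].

## Interface

Orientations are given as a unit quaternion [x, y, z, w].
In Python, from cell import r gives the robot as it stands.
- The arm moves only by the tool arm_command, never from a script. Its argument "motion" is a list of rows, each an object of numbers: "dx", "dy", "dz": the shift along the tool's x, y, z as a fraction of full scale; "rx", "ry", "rz": the turn, a rotation vector about the tool's x, y, z as a fraction of full scale; "grip": the closure, from 0 (fully open) to 1 (shut). In form: [{"dx": .., "dy": .., "dz": .., "rx": .., "ry": .., "rz": .., "grip": ..}, ...]. A call has 1 to 10 rows; each row is the pose to reach, as a shift and turn from the pose commanded when the call began, along the tool's axes at that moment; what a row does not reach only later rows make up. Full scale, the value 1, is 0.2 m for a shift and 90 degrees for a turn. A row lasts 1/10 s, in which the tool goes at most 50 mm and 8.59 degrees, less where a joint would pass 70% of its speed; a pose out of reach is approached as far as the arm can. A call with a number of a shift or a turn outside -1 to 1 is refused whole. A call with a gripper value outside its range is refused whole. The fingers move at their own pace and stop on an object; "newtons" is the grip in N (left out, the last holds). Time passes only in rows, so rows that repeat a pose let the fingers close. It gives the time, the measured TCP pose, the force, the opening and the grip force at its end, in the units of the state.
- r.observe(): the state, without advancing time (a new reading comes with each control period).
- r.capture(name): name is "side" or "top"; returns the picture (420x560x3 uint8, blue, green, red); there is no depth.
- r.camera_model(name): a dict with "K" (3x3 intrinsics, pixels), "k1" (the pictures are not rectified: a ray, as slopes to the right and down, at radius r is drawn at 1 + k1 r^2 times it, then the intrinsics apply), "R" (3x3) and "t" (3): a world point X has camera coordinates R X + t. Camera axes: x right, y down, z forward; pixel columns grow to the right and rows downward; lengths in m; the calibration is good to about 2 mm. A picture is of the moment at which its call begins. camera_model takes no time and is no camera call.
- r.hand_in(): hands the job in; it is judged then, once.
The state is a dict: "time": time; "joints": joint angles; "dq": joint speeds; "tau": joint torques, N m; "tcp_pos": TCP position; "ee_rot": TCP orientation; "contact_force": force on the tool from outside, world axes, zero at the start; "moment": the same for the moment, N m; "gripper_width": finger opening in m; "grasp_force": force on a finger pad.
Only numpy, scipy, OpenCV 4.12 (cv2) and the standard library are available. Lean on these libraries where they do the work, as an engineer would, in place of code of your own. Each camera call takes 0.05 s, during which the arm holds its last target. There are 200 camera calls.

## Working session

There is one attempt and no reset: what is moved stays moved. The work goes in short steps, Python scripts to look and compute and a tool call to move; the robot and the scene stay as the last step left them, time stands still between calls to the robot, and variables do not carry over. Pictures are saved under pics/ and viewed, at most 10 in all, crops included, and the job is handed in when it is done.

Besides the shell and the picture viewer there is one more tool, called by a JSON object that holds its "name" and its "arguments". arm_command: Moves the arm, as the interface text tells. Its arguments: {"type":"object","properties":{"motion":{"type":"array","items":{"type":"object","properties":{"dx":{"type":"number"},"dy":{"type":"number"},"dz":{"type":"number"},"rx":{"type":"number"},"ry":{"type":"number"},"rz":{"type":"number"},"grip":{"type":"number"}}}},"newtons":{"type":"number"}},"required":["motion"]}

```bash
mkdir -p pics; ls
python3 - <<'E'
from cell import r
import cv2
for n in("top","side"):
    cv2.imwrite(f"pics/{n}0.png",cv2.resize(r.capture(n),(800,600),interpolation=cv2.INTER_CUBIC))
    m=r.camera_model(n);print(n,m)
print(r.observe())
E
```

```text
pics
top {'K': array([[419.10821683,   0.        , 285.4601739 ],
       [  0.        , 419.10821683, 208.45138009],
       [  0.        ,   0.        ,   1.        ]]), 'k1': -0.1099133436079933, 'R': array([[-0.01016051, -0.99982474, -0.01572449],
       [-0.99005496,  0.01226533, -0.1401454 ],
       [ 0.14031371,  0.01414416, -0.99000606]]), 't': array([0.0241754 , 0.61808236, 1.02429849])}
side {'K': array([[498.6165643 ,   0.        , 284.69214632],
       [  0.        , 498.6165643 , 213.56460745],
       [  0.        ,   0.        ,   1.        ]]), 'k1': -0.17612875949291282, 'R': array([[-0.81331849, -0.58153008, -0.01832486],
       [-0.39571814,  0.57598495, -0.71529609],
       [ 0.42652103, -0.57451205, -0.69858121]]), 't': array([0.48154465, 0.27772926, 1.1305751 ])}
{'time': 0.1, 'joints': array([-8.64366798e-01,  3.85492564e-01,  6.78614524e-03, -4.27863381e-04,
       -1.19398027e+00, -2.58586391e-01]), 'dq': array([-0.00125783, -0.00144741,  0.00298674,  0.00208853,  0.00137432,
       -0.00078801]), 'tau': array([ 8.16021875e-04, -3.91689491e+01,  1.87936521e+01,  4.23180655e+00,
        1.35099489e-02, -8.70343456e-05]), 'tcp_pos': array([ 0.2704229 , -0.56289047,  0.2215715 ]), 'ee_rot': array([-2.21977943e-01,  9.75051209e-01,  9.29540345e-04, -2.62420364e-04]), 'contact_force': array([ 0.32184016, -0.09105151,  0.30116476]), 'moment': array([ 0.01725972,  0.02968899, -0.00961488]), 'grasp_force': 0.0, 'gripper_width': 0.0873643132858316}
```

View pics/top0.png

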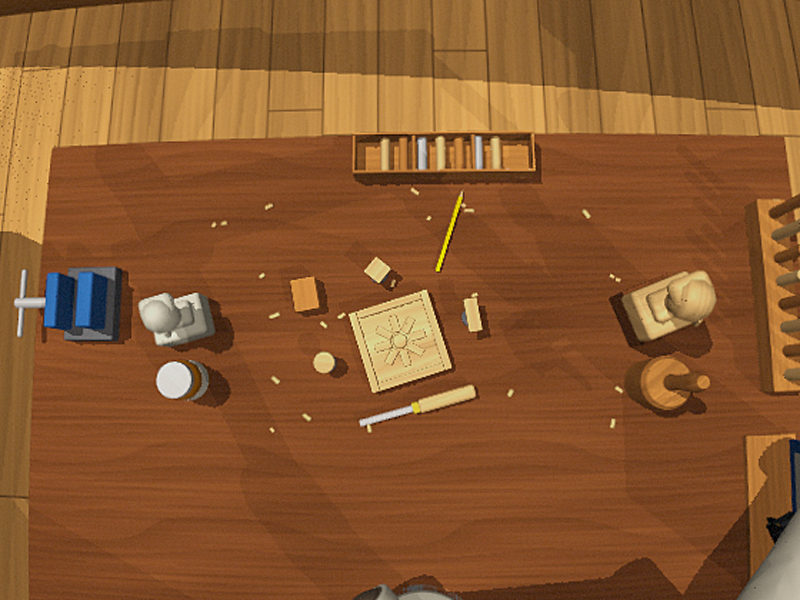

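View pics/side0.png

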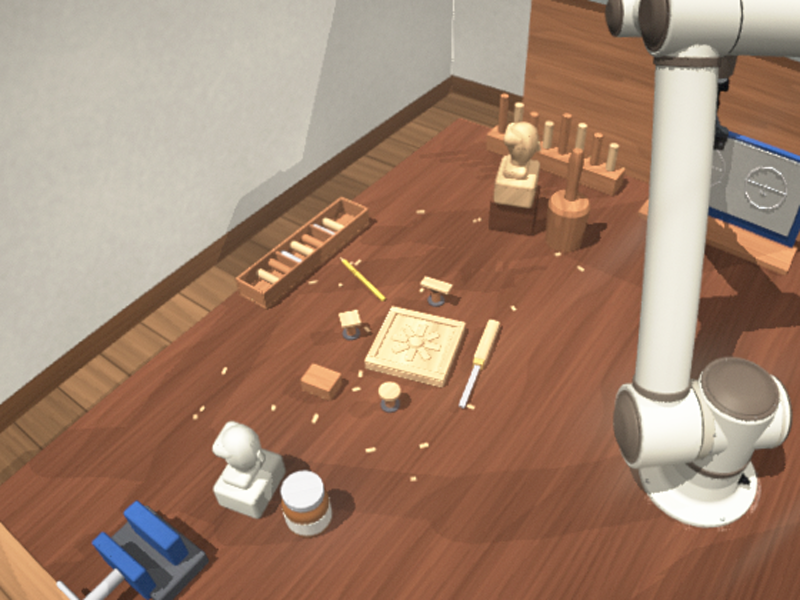

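The top view shows the oblong at (473,314), the square at (377,269) and the round at (324,363), in the 800-wide picture. In the side view they are at (436,286), (350,320) and (389,391). I'll enlarge both for precise positions.

Run:
```python
import cv2
from cell import r
t=r.capture("top")[170:270,210:350]; s=r.capture("side")[190:290,205:345]
cv2.imwrite("pics/t1.png",cv2.resize(t,(784,560),interpolation=cv2.INTER_CUBIC))
cv2.imwrite("pics/s1.png",cv2.resize(s,(784,560),interpolation=cv2.INTER_CUBIC))
```

```text
(no output)
```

View pics/t1.png

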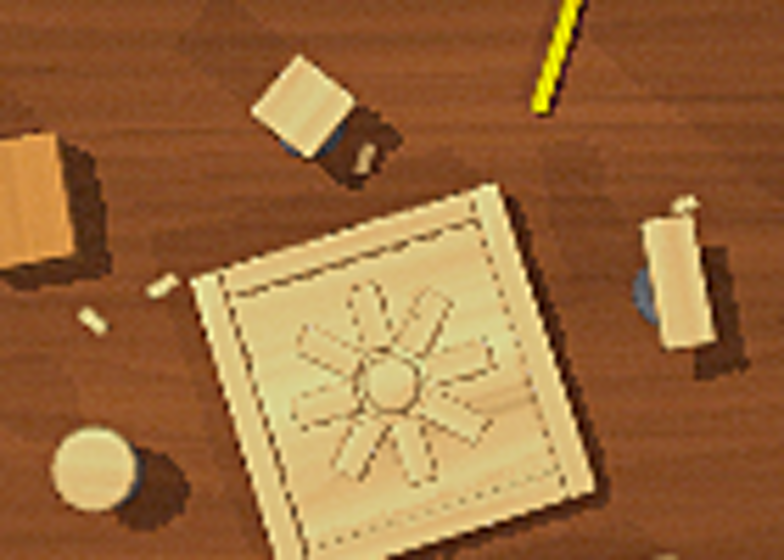

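View pics/s1.png

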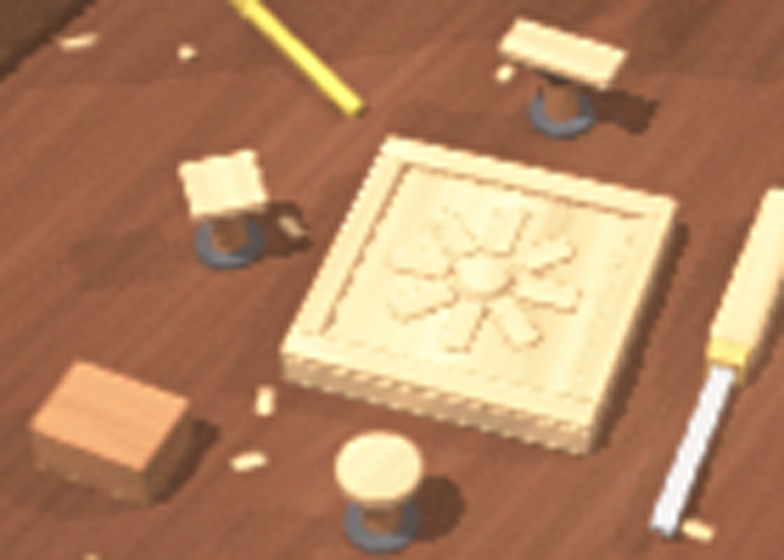

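Top crop: oblong centre is at about (678,281), square (304,105), round (94,469). Side crop: oblong top is at about (563,48), square (225,180), round (379,466). Next I'll triangulate.

```bash
cat > h.py <<'E'
import numpy as np,cv2
from cell import r
def ray(n,u,v):
    m=r.camera_model(n);K=m["K"]
    p=cv2.undistortPoints(np.array([[[u,v]]],float),K,np.array([m["k1"],0,0,0.]))[0,0]
    C=-m["R"].T@m["t"];d=m["R"].T@np.array([*p,1]);return C,d/np.linalg.norm(d)
def atz(n,u,v,z):
    C,d=ray(n,u,v);return C+d*(z-C[2])/d[2]
def tri(a,b):
    A=0;B=0
    for C,d in(a,b):
        P=np.eye(3)-np.outer(d,d);A=A+P;B=B+P@C
    X=np.linalg.solve(A,B);return X,[np.linalg.norm(np.cross(X-C,d)) for C,d in(a,b)]
T=lambda x,y,s=5.6:((x+.5)/s-.5+210,(y+.5)/s-.5+170)
S=lambda x,y,s=5.6:((x+.5)/s-.5+205,(y+.5)/s-.5+190)
E
python3 - <<'E'
from h import *
np.set_printoptions(precision=4,suppress=True)
for n,a,b in(("obl",(678,281),(563,48)),("sq",(304,105),(225,180)),("rnd",(94,469),(379,466)),("panel",(391,383),(484,278))):
    X,e=tri(ray("top",*T(*a)),ray("side",*S(*b)))
    print(n,X,e,atz("top",*T(*a),.044),atz("side",*S(*b),.044))
c=[atz("top",*T(*p),.044)[:2] for p in((643,220),(693,215),(714,340),(664,349))]
for i in range(4):print("obl edge",np.linalg.norm(c[i]-c[i-1]),c[i])
c=[atz("top",*T(*p),.044)[:2] for p in((300,55),(356,103),(312,158),(250,108))]
for i in range(4):print("sq edge",np.linalg.norm(c[i]-c[i-1]),c[i])
for nm,p in(("gouge end",(0,0)),):pass
print(r.observe()["time"])
E
```

```text
obl [ 0.5884 -0.0966  0.0456] [np.float64(0.0007799666585801701), np.float64(0.0007799666585797176)] [ 0.5879 -0.0972  0.044 ] [ 0.59   -0.0977  0.044 ]
sq [0.6714 0.0723 0.0441] [np.float64(0.000380436830022953), np.float64(0.0003804368300230367)] [0.6711 0.0721 0.044 ] [0.6719 0.0724 0.044 ]
rnd [0.5068 0.1687 0.0401] [np.float64(0.0010813038986775627), np.float64(0.0010813038986775378)] [0.5057 0.1675 0.044 ] [0.5058 0.1716 0.044 ]
panel [0.5456 0.0343 0.0182] [np.float64(0.0006453039045172292), np.float64(0.0006453039045172369)] [0.5432 0.0332 0.044 ] [0.5322 0.054  0.044 ]
obl edge 0.05945736570681397 [ 0.616 -0.082]
obl edge 0.022899659772546658 [ 0.618  -0.1048]
obl edge 0.057689345045038205 [ 0.5608 -0.1128]
obl edge 0.023009859132752435 [ 0.5571 -0.0901]
sq edge 0.03362541928090359 [0.6946 0.0739]
sq edge 0.034351367750679984 [0.6717 0.0482]
sq edge 0.03242435829215086 [0.6464 0.0685]
sq edge 0.0369676448275115 [0.6701 0.0969]
0.2
```

{"name": "arm_command", "arguments": {"motion": [{"dz":-0.25,"grip":1},{"dz":-0.5,"grip":1},{"dz":-0.7,"grip":1},{"dz":-0.7,"rz":-0.1,"grip":1},{"dz":-0.7,"rz":-0.2,"grip":1},{"dz":-0.7,"rz":-0.3,"grip":1},{"dz":-0.7,"rz":-0.4,"grip":1},{"dz":-0.7,"rz":-0.5,"grip":1},{"dz":-0.7,"rz":-0.6,"grip":1},{"dz":-0.7,"rz":-0.7,"grip":1}], "newtons": 5}}

```text
validation failed for argument at $.mo...
```

{"name": "arm_command", "arguments": {"motion": [{"rz":-0.09,"grip":1},{"rz":-0.103,"grip":1},{"rz":-0.103,"grip":1},{"rz":-0.103,"grip":1}]}}

```text
validation failed for argument at $.mo...
```

```bash
cat >> h.py <<'E'
from scipy.spatial.transform import Rotation as Ro
np.set_printoptions(precision=4,suppress=True)
def go(X):
    s=r.observe();R=Ro.from_quat(s["ee_rot"]).as_matrix()
    print("tool units",R.T@(np.array(X)-s["tcp_pos"])/.2,"tcp",s["tcp_pos"],"F",s["contact_force"],"t",s["time"],"w",s["gripper_width"],"q",s["joints"]);print(R)
E
python3 -c "
from h import *
go([.588,-.097,.362])"
```

```text
tool units [-2.4398  1.4142 -0.6989] tcp [ 0.2705 -0.563   0.2219] F [ 0.7122  0.0988 -0.4723] t 0.2 w 0.08715399853826349 q [-0.8644  0.3853  0.0072 -0.0003 -1.194  -0.2586]
[[-0.9014 -0.4329 -0.0007]
 [-0.4329  0.9014  0.0012]
 [ 0.0001  0.0013 -1.    ]]
```

The calls were refused by validation, so I'll try one row with every field given.

{"name": "arm_command", "arguments": {"motion": [{"dx":0,"dy":0,"dz":-0.25,"rx":0,"ry":0,"rz":0,"grip":1}], "newtons": 5}}

```text
time: 0.3
tcp_pos: [0.2687, -0.5593, 0.2644]
ee_rot: [-0.222, 0.975, 0.009, -0.003]
contact_force: [0.8, -0.2, -0.6]
gripper_width: 0.0838
grasp_force: 0.0
```

{"name": "arm_command", "arguments": {"motion": [{"dx":0,"dy":0,"dz":-0.25,"rx":0,"ry":0,"rz":0,"grip":1},{"dx":0,"dy":0,"dz":-0.45,"rx":0,"ry":0,"rz":0,"grip":1},{"dx":0,"dy":0,"dz":-0.45,"rx":0,"ry":0,"rz":-0.09,"grip":1},{"dx":0,"dy":0,"dz":-0.45,"rx":0,"ry":0,"rz":-0.18,"grip":1},{"dx":0,"dy":0,"dz":-0.45,"rx":0,"ry":0,"rz":-0.27,"grip":1},{"dx":0,"dy":0,"dz":-0.45,"rx":0,"ry":0,"rz":-0.36,"grip":1},{"dx":0,"dy":0,"dz":-0.45,"rx":0,"ry":0,"rz":-0.45,"grip":1},{"dx":0,"dy":0,"dz":-0.45,"rx":0,"ry":0,"rz":-0.54,"grip":1},{"dx":0,"dy":0,"dz":-0.45,"rx":0,"ry":0,"rz":-0.63,"grip":1},{"dx":0,"dy":0,"dz":-0.45,"rx":0,"ry":0,"rz":-0.71,"grip":1}], "newtons": 5}}

```text
time: 1.3
tcp_pos: [0.2706, -0.5632, 0.3622]
ee_rot: [-0.706, 0.708, 0.0, 0.0]
contact_force: [0.3, 0.0, -0.4]
gripper_width: 0.0068
grasp_force: 0.0
```

{"name": "arm_command", "arguments": {"motion": [{"dx":0,"dy":0,"dz":0,"rx":0,"ry":0,"rz":-0.09,"grip":1},{"dx":0,"dy":0,"dz":0,"rx":0,"ry":0,"rz":-0.093,"grip":1},{"dx":0,"dy":0,"dz":0,"rx":0,"ry":0,"rz":-0.093,"grip":1},{"dx":0,"dy":0,"dz":0,"rx":0,"ry":0,"rz":-0.093,"grip":1}], "newtons": 5}}

```text
time: 1.7
tcp_pos: [0.2706, -0.5633, 0.3624]
ee_rot: [0.754, -0.657, -0.0, -0.0]
contact_force: [-0.2, 0.6, -0.7]
gripper_width: 0.0004
grasp_force: 0.0
```

```bash
python3 -c "
from h import *
go([.588,-.097,.362])"
```

```text
tool units [-2.0941 -1.8892  0.0024] tcp [ 0.2706 -0.5633  0.3624] F [-0.2291  0.5734 -0.7265] t 1.7 w 0.0003812872001268723 q [-0.8644  0.3304  0.2686 -0.     -1.5092  1.0008]
[[ 0.136  -0.9907 -0.0002]
 [-0.9907 -0.136   0.0002]
 [-0.0002  0.0001 -1.    ]]
```

{"name": "arm_command", "arguments": {"motion": [{"dx":-0.15,"dy":-0.13,"dz":0,"rx":0,"ry":0,"rz":0,"grip":1},{"dx":-0.3,"dy":-0.27,"dz":0,"rx":0,"ry":0,"rz":0,"grip":1},{"dx":-0.45,"dy":-0.41,"dz":0,"rx":0,"ry":0,"rz":0,"grip":1},{"dx":-0.6,"dy":-0.55,"dz":0,"rx":0,"ry":0,"rz":0,"grip":1},{"dx":-0.75,"dy":-0.68,"dz":0,"rx":0,"ry":0,"rz":0,"grip":1},{"dx":-0.9,"dy":-0.81,"dz":0,"rx":0,"ry":0,"rz":0,"grip":1},{"dx":-1,"dy":-0.9,"dz":0,"rx":0,"ry":0,"rz":0,"grip":1}], "newtons": 5}}

```text
time: 2.4
tcp_pos: [0.4223, -0.3384, 0.3628]
ee_rot: [0.754, -0.657, 0.0, -0.0]
contact_force: [0.8, -0.4, 0.1]
gripper_width: 0.0007
grasp_force: 0.0
```

{"name": "arm_command", "arguments": {"motion": [{"dx":-0.15,"dy":-0.13,"dz":0,"rx":0,"ry":0,"rz":0,"grip":1},{"dx":-0.3,"dy":-0.27,"dz":0,"rx":0,"ry":0,"rz":0,"grip":1},{"dx":-0.45,"dy":-0.41,"dz":0,"rx":0,"ry":0,"rz":0,"grip":1},{"dx":-0.6,"dy":-0.55,"dz":0,"rx":0,"ry":0,"rz":0,"grip":1},{"dx":-0.75,"dy":-0.68,"dz":0,"rx":0,"ry":0,"rz":0,"grip":1},{"dx":-0.9,"dy":-0.81,"dz":0,"rx":0,"ry":0,"rz":0,"grip":1},{"dx":-1,"dy":-0.9,"dz":0,"rx":0,"ry":0,"rz":0,"grip":1},{"dx":-1,"dy":-0.9,"dz":0,"rx":0,"ry":0,"rz":0,"grip":1},{"dx":-1,"dy":-0.9,"dz":0,"rx":0,"ry":0,"rz":0,"grip":1}], "newtons": 5}}

```text
time: 3.3
tcp_pos: [0.5721, -0.1171, 0.3623]
ee_rot: [0.754, -0.656, -0.0, 0.0]
contact_force: [0.3, 0.0, -0.2]
gripper_width: 0.0005
grasp_force: 0.0
```

```bash
python3 -c "
from h import *
go([.5885,-.097,.08])"
```

```text
tool units [-0.0886 -0.0963  1.4113] tcp [ 0.5721 -0.1171  0.3623] F [ 0.2963  0.0384 -0.2018] t 3.3 w 0.0004662282925676379 q [ 0.0753  0.2539  0.162   0.0001 -1.4797  0.0632]
[[ 0.138  -0.9904 -0.0008]
 [-0.9904 -0.138  -0.0002]
 [ 0.0001  0.0008 -1.    ]]
```

{"name": "arm_command", "arguments": {"motion": [{"dx":-0.089,"dy":-0.096,"dz":0.1,"rx":0,"ry":0,"rz":0,"grip":1},{"dx":-0.089,"dy":-0.096,"dz":0.3,"rx":0,"ry":0,"rz":0,"grip":1},{"dx":-0.089,"dy":-0.096,"dz":0.5,"rx":0,"ry":0,"rz":0,"grip":1},{"dx":-0.089,"dy":-0.096,"dz":0.7,"rx":0,"ry":0,"rz":0,"grip":1},{"dx":-0.089,"dy":-0.096,"dz":0.9,"rx":0,"ry":0,"rz":0,"grip":1},{"dx":-0.089,"dy":-0.096,"dz":1,"rx":0,"ry":0,"rz":0,"grip":1}], "newtons": 5}}

```text
time: 3.9
tcp_pos: [0.5858, -0.0985, 0.1591]
ee_rot: [0.753, -0.658, -0.002, 0.002]
contact_force: [-0.0, 0.7, 0.5]
gripper_width: 0.0005
grasp_force: 0.0
```

{"name": "arm_command", "arguments": {"motion": [{"dx":0,"dy":0,"dz":0.2,"rx":0,"ry":0,"rz":0,"grip":1},{"dx":0,"dy":0,"dz":0.37,"rx":0,"ry":0,"rz":0,"grip":1},{"dx":0,"dy":0,"dz":0.41,"rx":0,"ry":0,"rz":0,"grip":1},{"dx":0,"dy":0,"dz":0.41,"rx":0,"ry":0,"rz":0,"grip":1},{"dx":0,"dy":0,"dz":0.41,"rx":0,"ry":0,"rz":0,"grip":1}], "newtons": 5}}

```text
time: 4.4
tcp_pos: [0.59, -0.0978, 0.0826]
ee_rot: [0.754, -0.657, 0.001, -0.001]
contact_force: [0.2, 0.5, 0.9]
gripper_width: 0.0001
grasp_force: 0.0
```

```bash
python3 -c "
from h import *
go([.5885,-.097,.0185])
t=r.capture('top')[190:270,270:370]; s=r.capture('side')[150:230,260:360]
cv2.imwrite('pics/a.png',np.hstack([cv2.resize(i,(400,320),interpolation=cv2.INTER_CUBIC) for i in(t,s)]))"
```

```text
tool units [-0.0055  0.0077  0.3204] tcp [ 0.59   -0.0978  0.0826] F [0.1972 0.54   0.8516] t 4.4 w 9.659877523253283e-05 q [ 0.1066  0.4695 -0.2421  0.001  -0.8557  0.0308]
[[ 0.1376 -0.9905  0.0035]
 [-0.9905 -0.1376 -0.0004]
 [ 0.0009 -0.0035 -1.    ]]
```

View pics/a.png

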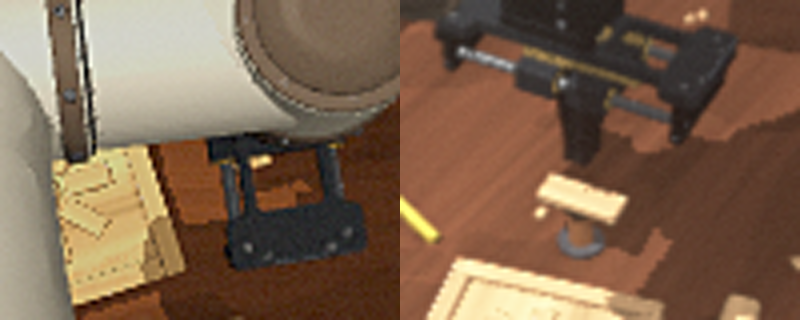

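The fingertips are centred over the oblong head, with nothing else near. I'll press down slowly.

{"name": "arm_command", "arguments": {"motion": [{"dx":0,"dy":0,"dz":0.08,"rx":0,"ry":0,"rz":0,"grip":1},{"dx":0,"dy":0,"dz":0.14,"rx":0,"ry":0,"rz":0,"grip":1},{"dx":0,"dy":0,"dz":0.16,"rx":0,"ry":0,"rz":0,"grip":1},{"dx":0,"dy":0,"dz":0.17,"rx":0,"ry":0,"rz":0,"grip":1},{"dx":0,"dy":0,"dz":0.18,"rx":0,"ry":0,"rz":0,"grip":1},{"dx":0,"dy":0,"dz":0.19,"rx":0,"ry":0,"rz":0,"grip":1},{"dx":0,"dy":0,"dz":0.2,"rx":0,"ry":0,"rz":0,"grip":1},{"dx":0,"dy":0,"dz":0.21,"rx":0,"ry":0,"rz":0,"grip":1},{"dx":0,"dy":0,"dz":0.22,"rx":0,"ry":0,"rz":0,"grip":1},{"dx":0,"dy":0,"dz":0.23,"rx":0,"ry":0,"rz":0,"grip":1}], "newtons": 5}}

```text
time: 5.5
tcp_pos: [0.5886, -0.0973, 0.0344]
ee_rot: [0.754, -0.657, 0.0, 0.0]
contact_force: [-2.5, -1.1, 2.1]
gripper_width: 0.0005
grasp_force: 1.4
```

{"name": "arm_command", "arguments": {"motion": [{"dx":0,"dy":0,"dz":0.01,"rx":0,"ry":0,"rz":0,"grip":1},{"dx":0,"dy":0,"dz":0.02,"rx":0,"ry":0,"rz":0,"grip":1},{"dx":0,"dy":0,"dz":0.03,"rx":0,"ry":0,"rz":0,"grip":1},{"dx":0,"dy":0,"dz":0.04,"rx":0,"ry":0,"rz":0,"grip":1},{"dx":0,"dy":0,"dz":0.05,"rx":0,"ry":0,"rz":0,"grip":1},{"dx":0,"dy":0,"dz":0.06,"rx":0,"ry":0,"rz":0,"grip":1},{"dx":0,"dy":0,"dz":0.07,"rx":0,"ry":0,"rz":0,"grip":1},{"dx":0,"dy":0,"dz":0.07,"rx":0,"ry":0,"rz":0,"grip":1},{"dx":0,"dy":0,"dz":0.07,"rx":0,"ry":0,"rz":0,"grip":1}], "newtons": 5}}

```text
time: 6.4
tcp_pos: [0.589, -0.0971, 0.0204]
ee_rot: [0.754, -0.657, 0.0, -0.0]
contact_force: [0.5, -0.5, 0.4]
gripper_width: 0.0004
grasp_force: 0.2
```

{"name": "arm_command", "arguments": {"motion": [{"dx":0,"dy":0,"dz":0.005,"rx":0,"ry":0,"rz":0,"grip":1},{"dx":0,"dy":0,"dz":0.01,"rx":0,"ry":0,"rz":0,"grip":1},{"dx":0,"dy":0,"dz":0.013,"rx":0,"ry":0,"rz":0,"grip":1},{"dx":0,"dy":0,"dz":0.013,"rx":0,"ry":0,"rz":0,"grip":1}], "newtons": 5}}

```text
time: 6.8
tcp_pos: [0.5892, -0.0972, 0.0181]
ee_rot: [0.754, -0.656, 0.0, -0.0]
contact_force: [0.3, 0.0, 2.6]
gripper_width: 0.0005
grasp_force: 1.0
```

{"name": "arm_command", "arguments": {"motion": [{"dx":0,"dy":0,"dz":0.002,"rx":0,"ry":0,"rz":0,"grip":1},{"dx":0,"dy":0,"dz":0.003,"rx":0,"ry":0,"rz":0,"grip":1},{"dx":0,"dy":0,"dz":0.003,"rx":0,"ry":0,"rz":0,"grip":1}], "newtons": 5}}

```text
time: 7.1
tcp_pos: [0.5892, -0.0971, 0.0177]
ee_rot: [0.754, -0.656, 0.0, -0.0]
contact_force: [0.7, 0.3, 3.8]
gripper_width: 0.0003
grasp_force: 1.7
```

{"name": "arm_command", "arguments": {"motion": [{"dx":0,"dy":0,"dz":0.002,"rx":0,"ry":0,"rz":0,"grip":1},{"dx":0,"dy":0,"dz":0.003,"rx":0,"ry":0,"rz":0,"grip":1},{"dx":0,"dy":0,"dz":0.003,"rx":0,"ry":0,"rz":0,"grip":1}], "newtons": 5}}

```text
time: 7.4
tcp_pos: [0.5892, -0.0972, 0.0173]
ee_rot: [0.754, -0.656, 0.001, -0.0]
contact_force: [-0.2, 1.2, 6.4]
gripper_width: 0.0003
grasp_force: 2.7
```

{"name": "arm_command", "arguments": {"motion": [{"dx":0,"dy":0,"dz":0.002,"rx":0,"ry":0,"rz":0,"grip":1},{"dx":0,"dy":0,"dz":0.002,"rx":0,"ry":0,"rz":0,"grip":1},{"dx":0,"dy":0,"dz":0.002,"rx":0,"ry":0,"rz":0,"grip":1}], "newtons": 5}}

```text
time: 7.7
tcp_pos: [0.5892, -0.0972, 0.0171]
ee_rot: [0.754, -0.656, 0.001, -0.0]
contact_force: [-0.1, 1.8, 6.0]
gripper_width: 0.0007
grasp_force: 3.2
```

{"name": "arm_command", "arguments": {"motion": [{"dx":0,"dy":0,"dz":0.002,"rx":0,"ry":0,"rz":0,"grip":1},{"dx":0,"dy":0,"dz":0.003,"rx":0,"ry":0,"rz":0,"grip":1},{"dx":0,"dy":0,"dz":0.003,"rx":0,"ry":0,"rz":0,"grip":1}], "newtons": 5}}

```text
time: 8.0
tcp_pos: [0.5892, -0.0972, 0.0168]
ee_rot: [0.754, -0.656, 0.001, -0.0]
contact_force: [0.0, 0.8, 8.3]
gripper_width: 0.0004
grasp_force: 4.0
```

The force held at 8 N with the head at 18 mm, so the oblong is down. I'll raise and go to the square.

{"name": "arm_command", "arguments": {"motion": [{"dx":0,"dy":0,"dz":-0.05,"rx":0,"ry":0,"rz":0,"grip":1},{"dx":0,"dy":0,"dz":-0.2,"rx":0,"ry":0,"rz":0,"grip":1},{"dx":0,"dy":0,"dz":-0.4,"rx":0,"ry":0,"rz":0,"grip":1},{"dx":0,"dy":0,"dz":-0.42,"rx":0,"ry":0,"rz":0,"grip":1},{"dx":0,"dy":0,"dz":-0.42,"rx":0,"ry":0,"rz":0,"grip":1}], "newtons": 5}}

```text
time: 8.5
tcp_pos: [0.5887, -0.0972, 0.1009]
ee_rot: [0.754, -0.657, 0.0, -0.001]
contact_force: [-0.2, -0.8, -1.9]
gripper_width: 0.0006
grasp_force: 0.0
```

```bash
python3 -c "
from h import *
go([.6715,.0723,.1])"
```

```text
tool units [-0.7825 -0.5267  0.0056] tcp [ 0.5887 -0.0972  0.1009] F [-0.1679 -0.7578 -1.8639] t 8.5 w 0.0006374827231027837 q [ 0.1073  0.4471 -0.2248 -0.0006 -0.897   0.0309]
[[ 0.1374 -0.9905  0.0018]
 [-0.9905 -0.1374  0.0007]
 [-0.0004 -0.0018 -1.    ]]
```

{"name": "arm_command", "arguments": {"motion": [{"dx":-0.15,"dy":-0.1,"dz":0,"rx":0,"ry":0,"rz":0,"grip":1},{"dx":-0.3,"dy":-0.2,"dz":0,"rx":0,"ry":0,"rz":0,"grip":1},{"dx":-0.45,"dy":-0.3,"dz":0,"rx":0,"ry":0,"rz":0,"grip":1},{"dx":-0.6,"dy":-0.4,"dz":0,"rx":0,"ry":0,"rz":0,"grip":1},{"dx":-0.72,"dy":-0.49,"dz":0,"rx":0,"ry":0,"rz":0,"grip":1},{"dx":-0.783,"dy":-0.527,"dz":0,"rx":0,"ry":0,"rz":0,"grip":1},{"dx":-0.783,"dy":-0.527,"dz":0,"rx":0,"ry":0,"rz":0,"grip":1},{"dx":-0.783,"dy":-0.527,"dz":0,"rx":0,"ry":0,"rz":0,"grip":1},{"dx":-0.783,"dy":-0.527,"dz":0.1,"rx":0,"ry":0,"rz":0,"grip":1},{"dx":-0.783,"dy":-0.527,"dz":0.1,"rx":0,"ry":0,"rz":0,"grip":1}], "newtons": 5}}

```text
time: 9.5
tcp_pos: [0.6685, 0.0704, 0.077]
ee_rot: [0.753, -0.658, -0.002, 0.003]
contact_force: [-1.1, -0.1, 0.8]
gripper_width: 0.0005
grasp_force: 0.0
```

```bash
python3 -c "
from h import *
go([.6715,.0723,.022])
t=r.capture('top')[160:240,225:325]; s=r.capture('side')[180:260,205:305]
cv2.imwrite('pics/b.png',np.hstack([cv2.resize(i,(400,320),interpolation=cv2.INTER_CUBIC) for i in(t,s)]))"
```

```text
tool units [-0.0072 -0.0179  0.2749] tcp [0.6685 0.0704 0.077 ] F [-1.0558 -0.1111  0.7982] t 9.5 w 0.0004700183880342668 q [ 0.3444  0.5879 -0.0377 -0.0015 -0.9518 -0.2078]
[[ 0.1354 -0.9908 -0.0066]
 [-0.9908 -0.1354 -0.0011]
 [ 0.0002  0.0067 -1.    ]]
```

View pics/b.png

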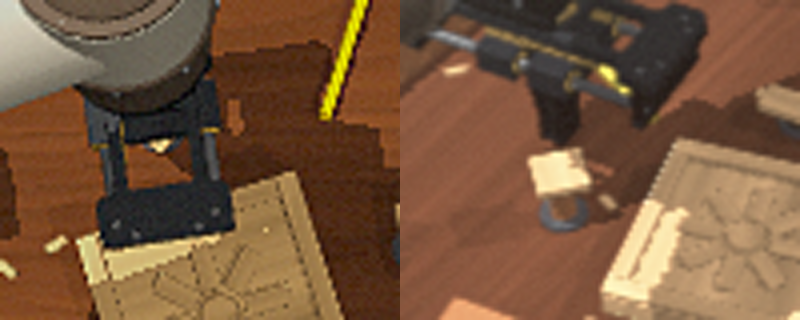

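The fingertips are above the square head and still settling. I'll press.

{"name": "arm_command", "arguments": {"motion": [{"dx":0,"dy":0,"dz":0.07,"rx":0,"ry":0,"rz":0,"grip":1},{"dx":0,"dy":0,"dz":0.13,"rx":0,"ry":0,"rz":0,"grip":1},{"dx":0,"dy":0,"dz":0.14,"rx":0,"ry":0,"rz":0,"grip":1},{"dx":0,"dy":0,"dz":0.15,"rx":0,"ry":0,"rz":0,"grip":1},{"dx":0,"dy":0,"dz":0.16,"rx":0,"ry":0,"rz":0,"grip":1},{"dx":0,"dy":0,"dz":0.17,"rx":0,"ry":0,"rz":0,"grip":1},{"dx":0,"dy":0,"dz":0.18,"rx":0,"ry":0,"rz":0,"grip":1},{"dx":0,"dy":0,"dz":0.19,"rx":0,"ry":0,"rz":0,"grip":1},{"dx":0,"dy":0,"dz":0.2,"rx":0,"ry":0,"rz":0,"grip":1},{"dx":0,"dy":0,"dz":0.21,"rx":0,"ry":0,"rz":0,"grip":1}], "newtons": 5}}

```text
time: 10.6
tcp_pos: [0.6717, 0.0725, 0.0381]
ee_rot: [0.754, -0.656, 0.0, -0.0]
contact_force: [-0.9, -0.0, 2.4]
gripper_width: 0.0001
grasp_force: 1.4
```

{"name": "arm_command", "arguments": {"motion": [{"dx":0,"dy":0,"dz":0.01,"rx":0,"ry":0,"rz":0,"grip":1},{"dx":0,"dy":0,"dz":0.02,"rx":0,"ry":0,"rz":0,"grip":1},{"dx":0,"dy":0,"dz":0.03,"rx":0,"ry":0,"rz":0,"grip":1},{"dx":0,"dy":0,"dz":0.04,"rx":0,"ry":0,"rz":0,"grip":1},{"dx":0,"dy":0,"dz":0.05,"rx":0,"ry":0,"rz":0,"grip":1},{"dx":0,"dy":0,"dz":0.06,"rx":0,"ry":0,"rz":0,"grip":1},{"dx":0,"dy":0,"dz":0.07,"rx":0,"ry":0,"rz":0,"grip":1},{"dx":0,"dy":0,"dz":0.07,"rx":0,"ry":0,"rz":0,"grip":1},{"dx":0,"dy":0,"dz":0.07,"rx":0,"ry":0,"rz":0,"grip":1}], "newtons": 5}}

```text
time: 11.5
tcp_pos: [0.6714, 0.0724, 0.0235]
ee_rot: [0.754, -0.657, -0.0, 0.0]
contact_force: [-0.0, 0.0, 0.9]
gripper_width: 0.0005
grasp_force: 0.7
```

{"name": "arm_command", "arguments": {"motion": [{"dx":0,"dy":0,"dz":0.01,"rx":0,"ry":0,"rz":0,"grip":1},{"dx":0,"dy":0,"dz":0.02,"rx":0,"ry":0,"rz":0,"grip":1},{"dx":0,"dy":0,"dz":0.026,"rx":0,"ry":0,"rz":0,"grip":1},{"dx":0,"dy":0,"dz":0.03,"rx":0,"ry":0,"rz":0,"grip":1},{"dx":0,"dy":0,"dz":0.03,"rx":0,"ry":0,"rz":0,"grip":1}], "newtons": 5}}

```text
time: 12.0
tcp_pos: [0.6714, 0.0723, 0.0178]
ee_rot: [0.754, -0.657, 0.0, 0.0]
contact_force: [0.5, 1.0, 2.6]
gripper_width: 0.0006
grasp_force: 1.6
```

{"name": "arm_command", "arguments": {"motion": [{"dx":0,"dy":0,"dz":0.002,"rx":0,"ry":0,"rz":0,"grip":1},{"dx":0,"dy":0,"dz":0.003,"rx":0,"ry":0,"rz":0,"grip":1},{"dx":0,"dy":0,"dz":0.003,"rx":0,"ry":0,"rz":0,"grip":1}], "newtons": 5}}

```text
time: 12.3
tcp_pos: [0.6714, 0.0723, 0.0175]
ee_rot: [0.754, -0.657, 0.0, -0.0]
contact_force: [-0.4, -0.6, 5.4]
gripper_width: 0.0001
grasp_force: 2.4
```

{"name": "arm_command", "arguments": {"motion": [{"dx":0,"dy":0,"dz":0.002,"rx":0,"ry":0,"rz":0,"grip":1},{"dx":0,"dy":0,"dz":0.004,"rx":0,"ry":0,"rz":0,"grip":1},{"dx":0,"dy":0,"dz":0.005,"rx":0,"ry":0,"rz":0,"grip":1},{"dx":0,"dy":0,"dz":0.005,"rx":0,"ry":0,"rz":0,"grip":1}], "newtons": 5}}

```text
time: 12.7
tcp_pos: [0.6714, 0.0724, 0.017]
ee_rot: [0.754, -0.656, 0.0, 0.0]
contact_force: [-2.4, 1.0, 6.7]
gripper_width: 0.0004
grasp_force: 3.6
```

{"name": "arm_command", "arguments": {"motion": [{"dx":0,"dy":0,"dz":0.001,"rx":0,"ry":0,"rz":0,"grip":1},{"dx":0,"dy":0,"dz":0.002,"rx":0,"ry":0,"rz":0,"grip":1},{"dx":0,"dy":0,"dz":0.002,"rx":0,"ry":0,"rz":0,"grip":1}], "newtons": 5}}

```text
time: 13.0
tcp_pos: [0.6714, 0.0723, 0.0168]
ee_rot: [0.754, -0.656, 0.0, 0.0]
contact_force: [-1.9, -0.1, 8.9]
gripper_width: 0.0004
grasp_force: 4.0
```

{"name": "arm_command", "arguments": {"motion": [{"dx":0,"dy":0,"dz":-0.05,"rx":0,"ry":0,"rz":0,"grip":1},{"dx":0,"dy":0,"dz":-0.2,"rx":0,"ry":0,"rz":0,"grip":1},{"dx":0,"dy":0,"dz":-0.4,"rx":0,"ry":0,"rz":0,"grip":1},{"dx":0,"dy":0,"dz":-0.42,"rx":0,"ry":0,"rz":0,"grip":1},{"dx":0,"dy":0,"dz":-0.42,"rx":0,"ry":0,"rz":0,"grip":1},{"dx":0,"dy":0,"dz":-0.42,"rx":0,"ry":0,"rz":0,"grip":1}], "newtons": 5}}

```text
time: 13.6
tcp_pos: [0.6701, 0.0721, 0.0983]
ee_rot: [0.754, -0.657, -0.001, 0.001]
contact_force: [-0.2, 0.0, -0.1]
gripper_width: 0.0006
grasp_force: 0.0
```

```bash
python3 -c "
from h import *
go([.5063,.1690,.08])"
```

```text
tool units [-0.5922  0.7446  0.0938] tcp [0.6701 0.0721 0.0983] F [-0.2417  0.0178 -0.1125] t 13.6 w 0.0006019413758358105 q [ 0.3462  0.5674 -0.0152 -0.001  -0.9911 -0.208 ]
[[ 0.1372 -0.9905 -0.0031]
 [-0.9905 -0.1372 -0.0002]
 [-0.0002  0.0031 -1.    ]]
```

{"name": "arm_command", "arguments": {"motion": [{"dx":-0.12,"dy":0.15,"dz":0,"rx":0,"ry":0,"rz":0,"grip":1},{"dx":-0.24,"dy":0.3,"dz":0,"rx":0,"ry":0,"rz":0,"grip":1},{"dx":-0.36,"dy":0.45,"dz":0,"rx":0,"ry":0,"rz":0,"grip":1},{"dx":-0.48,"dy":0.61,"dz":0,"rx":0,"ry":0,"rz":0,"grip":1},{"dx":-0.56,"dy":0.71,"dz":0,"rx":0,"ry":0,"rz":0,"grip":1},{"dx":-0.592,"dy":0.75,"dz":0,"rx":0,"ry":0,"rz":0,"grip":1},{"dx":-0.592,"dy":0.75,"dz":0,"rx":0,"ry":0,"rz":0,"grip":1},{"dx":-0.592,"dy":0.75,"dz":0,"rx":0,"ry":0,"rz":0,"grip":1},{"dx":-0.592,"dy":0.75,"dz":0.1,"rx":0,"ry":0,"rz":0,"grip":1},{"dx":-0.592,"dy":0.75,"dz":0.1,"rx":0,"ry":0,"rz":0,"grip":1}], "newtons": 5}}

```text
time: 14.6
tcp_pos: [0.5058, 0.1675, 0.0774]
ee_rot: [0.754, -0.657, -0.001, 0.002]
contact_force: [-0.9, -0.1, 0.0]
gripper_width: 0.0006
grasp_force: 0.0
```

```bash
python3 -c "
from h import *
go([.5063,.1690,.022])
t=r.capture('top')[200:280,180:280]; s=r.capture('side')[220:300,225:325]
cv2.imwrite('pics/c.png',np.hstack([cv2.resize(i,(400,320),interpolation=cv2.INTER_CUBIC) for i in(t,s)]))"
```

```text
tool units [-0.0078 -0.0051  0.2768] tcp [0.5058 0.1675 0.0774] F [-0.9402 -0.1401  0.0363] t 14.6 w 0.0005875079562262183 q [ 0.624   0.3871 -0.4034 -0.0009 -0.7855 -0.4873]
[[ 0.1357 -0.9907 -0.0046]
 [-0.9908 -0.1357 -0.0026]
 [ 0.0019  0.0049 -1.    ]]
```

View pics/c.png

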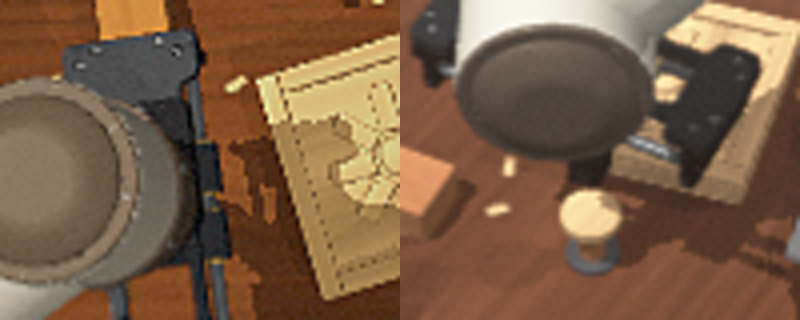

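The fingertips are above the round head, clear of the offcut and the panel. I'll press.

{"name": "arm_command", "arguments": {"motion": [{"dx":0,"dy":0,"dz":0.07,"rx":0,"ry":0,"rz":0,"grip":1},{"dx":0,"dy":0,"dz":0.13,"rx":0,"ry":0,"rz":0,"grip":1},{"dx":0,"dy":0,"dz":0.14,"rx":0,"ry":0,"rz":0,"grip":1},{"dx":0,"dy":0,"dz":0.15,"rx":0,"ry":0,"rz":0,"grip":1},{"dx":0,"dy":0,"dz":0.16,"rx":0,"ry":0,"rz":0,"grip":1},{"dx":0,"dy":0,"dz":0.17,"rx":0,"ry":0,"rz":0,"grip":1},{"dx":0,"dy":0,"dz":0.18,"rx":0,"ry":0,"rz":0,"grip":1},{"dx":0,"dy":0,"dz":0.19,"rx":0,"ry":0,"rz":0,"grip":1},{"dx":0,"dy":0,"dz":0.2,"rx":0,"ry":0,"rz":0,"grip":1},{"dx":0,"dy":0,"dz":0.21,"rx":0,"ry":0,"rz":0,"grip":1}], "newtons": 5}}

```text
time: 15.7
tcp_pos: [0.5067, 0.1691, 0.038]
ee_rot: [0.754, -0.656, 0.0, -0.0]
contact_force: [-0.8, -0.4, 2.2]
gripper_width: 0.0001
grasp_force: 1.4
```

{"name": "arm_command", "arguments": {"motion": [{"dx":0,"dy":0,"dz":0.01,"rx":0,"ry":0,"rz":0,"grip":1},{"dx":0,"dy":0,"dz":0.02,"rx":0,"ry":0,"rz":0,"grip":1},{"dx":0,"dy":0,"dz":0.03,"rx":0,"ry":0,"rz":0,"grip":1},{"dx":0,"dy":0,"dz":0.04,"rx":0,"ry":0,"rz":0,"grip":1},{"dx":0,"dy":0,"dz":0.05,"rx":0,"ry":0,"rz":0,"grip":1},{"dx":0,"dy":0,"dz":0.06,"rx":0,"ry":0,"rz":0,"grip":1},{"dx":0,"dy":0,"dz":0.07,"rx":0,"ry":0,"rz":0,"grip":1},{"dx":0,"dy":0,"dz":0.07,"rx":0,"ry":0,"rz":0,"grip":1},{"dx":0,"dy":0,"dz":0.07,"rx":0,"ry":0,"rz":0,"grip":1}], "newtons": 5}}

```text
time: 16.6
tcp_pos: [0.5066, 0.1691, 0.0236]
ee_rot: [0.754, -0.657, 0.0, -0.0]
contact_force: [0.7, -0.0, 0.7]
gripper_width: 0.0003
grasp_force: 0.5
```

{"name": "arm_command", "arguments": {"motion": [{"dx":0,"dy":0,"dz":0.01,"rx":0,"ry":0,"rz":0,"grip":1},{"dx":0,"dy":0,"dz":0.02,"rx":0,"ry":0,"rz":0,"grip":1},{"dx":0,"dy":0,"dz":0.026,"rx":0,"ry":0,"rz":0,"grip":1},{"dx":0,"dy":0,"dz":0.03,"rx":0,"ry":0,"rz":0,"grip":1},{"dx":0,"dy":0,"dz":0.03,"rx":0,"ry":0,"rz":0,"grip":1}], "newtons": 5}}

```text
time: 17.1
tcp_pos: [0.5066, 0.1691, 0.0178]
ee_rot: [0.754, -0.656, 0.0, -0.0]
contact_force: [0.1, 1.1, 2.6]
gripper_width: 0.0005
grasp_force: 1.5
```

{"name": "arm_command", "arguments": {"motion": [{"dx":0,"dy":0,"dz":0.002,"rx":0,"ry":0,"rz":0,"grip":1},{"dx":0,"dy":0,"dz":0.004,"rx":0,"ry":0,"rz":0,"grip":1},{"dx":0,"dy":0,"dz":0.005,"rx":0,"ry":0,"rz":0,"grip":1},{"dx":0,"dy":0,"dz":0.005,"rx":0,"ry":0,"rz":0,"grip":1}], "newtons": 5}}

```text
time: 17.5
tcp_pos: [0.5066, 0.169, 0.0172]
ee_rot: [0.754, -0.656, 0.0, -0.0]
contact_force: [-1.7, 0.9, 6.2]
gripper_width: 0.0005
grasp_force: 3.0
```

{"name": "arm_command", "arguments": {"motion": [{"dx":0,"dy":0,"dz":0.002,"rx":0,"ry":0,"rz":0,"grip":1},{"dx":0,"dy":0,"dz":0.004,"rx":0,"ry":0,"rz":0,"grip":1},{"dx":0,"dy":0,"dz":0.004,"rx":0,"ry":0,"rz":0,"grip":1}], "newtons": 5}}

```text
time: 17.8
tcp_pos: [0.5066, 0.1691, 0.0167]
ee_rot: [0.754, -0.656, 0.0, -0.0]
contact_force: [-1.8, 0.6, 7.3]
gripper_width: 0.0004
grasp_force: 4.1
```

{"name": "arm_command", "arguments": {"motion": [{"dx":0,"dy":0,"dz":-0.05,"rx":0,"ry":0,"rz":0,"grip":1},{"dx":0,"dy":0,"dz":-0.2,"rx":0,"ry":0,"rz":0,"grip":1},{"dx":0,"dy":0,"dz":-0.4,"rx":0,"ry":0,"rz":0,"grip":1},{"dx":0,"dy":0,"dz":-0.6,"rx":0,"ry":0,"rz":0,"grip":1},{"dx":0,"dy":0,"dz":-0.8,"rx":0,"ry":0,"rz":0,"grip":1},{"dx":0,"dy":0,"dz":-1,"rx":0,"ry":0,"rz":0,"grip":1},{"dx":0,"dy":0,"dz":-1,"rx":0,"ry":0,"rz":0,"grip":1}], "newtons": 5}}

```text
time: 18.5
tcp_pos: [0.509, 0.17, 0.2222]
ee_rot: [0.755, -0.656, 0.002, -0.005]
contact_force: [-0.1, 0.6, -0.1]
gripper_width: 0.0005
grasp_force: 0.0
```

{"name": "arm_command", "arguments": {"motion": [{"dx":0,"dy":0,"dz":-0.2,"rx":0,"ry":0,"rz":0,"grip":1},{"dx":0,"dy":0,"dz":-0.4,"rx":0,"ry":0,"rz":0,"grip":1},{"dx":0,"dy":0.2,"dz":-0.5,"rx":0,"ry":0,"rz":0,"grip":1},{"dx":0,"dy":0.4,"dz":-0.5,"rx":0,"ry":0,"rz":0,"grip":1},{"dx":0,"dy":0.6,"dz":-0.5,"rx":0,"ry":0,"rz":0,"grip":1},{"dx":0,"dy":0.6,"dz":-0.5,"rx":0,"ry":0,"rz":0,"grip":1},{"dx":0,"dy":0.6,"dz":-0.5,"rx":0,"ry":0,"rz":0,"grip":1}], "newtons": 5}}

```text
time: 19.2
tcp_pos: [0.3867, 0.152, 0.316]
ee_rot: [0.755, -0.656, -0.0, -0.0]
contact_force: [0.4, 0.0, -0.4]
gripper_width: 0.0004
grasp_force: 0.0
```

```bash
python3 -c "
from h import *
t=r.capture('top')[160:280,200:360]; s=r.capture('side')[180:300,200:360]
cv2.imwrite('pics/d.png',np.vstack([cv2.resize(i,(400,300),interpolation=cv2.INTER_CUBIC) for i in(t,s)]))
go([.5,.1,.3])"
```

```text
tool units [ 0.3371 -0.5191  0.0779] tcp [0.3879 0.1525 0.3156] F [ 0.0467  0.0489 -0.4564] t 19.3 w 0.0009543700575481052 q [ 0.768  -0.0423 -0.2887 -0.0001 -1.3252 -0.6298]
[[ 0.1377 -0.9905 -0.0006]
 [-0.9905 -0.1377 -0.0005]
 [ 0.0004  0.0007 -1.    ]]
```

View pics/d.png

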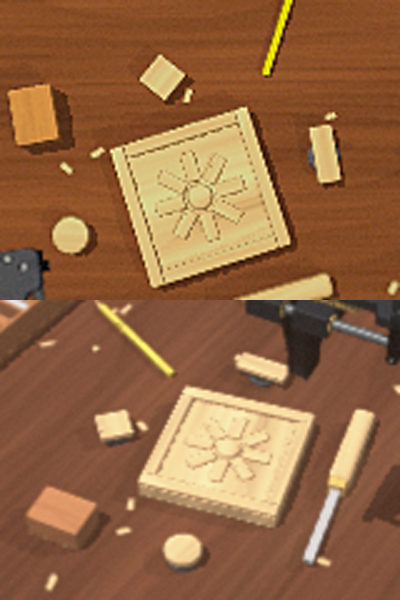

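All three heads now sit low on their collars, and the panel and everything else in view are undisturbed. I'll hand in.

```bash
python3 -c "
from cell import r
print(r.hand_in())"
```

```text
the job is handed in; nothing more can be done
None
```

I pressed the oblong, square and round stops down onto their collars in that order, with at most about 9 N shown after each press and nothing else visibly moved, and handed the job in at about 19 s; no verdict came back.

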